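# Clamp the dark blank with the eccentric cam

### The arm

A 6-joint arm with a two-finger parallel gripper is mounted at the origin on a cart in front of the work surface, level with it; the furniture and walls round the work are solid. World frame = base frame: x ahead of the robot, y to its left, z up, the work surface at z = 0. Lengths are in m, angles in rad, forces in N, time in s.
With the tool pointing down it reaches from about 0.275 to 0.725 m from the base axis. Payload 5.6 kg.
Tool frame: the origin (TCP) lies midway between the tips of the shut fingers; the grasp point (between the pads) lies 19 mm behind it (bot.hold_point_z is the distance from the TCP to the grasp point, in m); z points along the fingers, y is the direction in which the jaws open and shut (so a half turn about z gives the same grasp; the last joint's range is limited). The gripper opens to 85 mm and grips with 20 to 120 N. Pads are 22 mm wide; open, the fingers measure 114 mm over their backs; the gripper's body (76 mm by 85 mm) begins 54 mm behind the grasp point. The pads swing forward as they close: fully open they stand 13 mm farther back than shut.
Start: joints at [1.563, 0.255, 0.108, 0, -1.424, -0.285], TCP at [0.159, 0.527, 0.231] pointing down, gripper open.
Joint ranges: [-2.95, 2.95], [-1.21, 1.97], [-1.09, 1.5], [-2.87, 1.71], [-2.94, -0.07], [-3.05, 3.05]. Speed limits (rad/s): [2.57, 2.57, 3.14, 3.14, 3.14, 3.14].

### API

Orientations are given as a rotation vector (axis times angle).
In Python, from rig import bot gives the robot as it stands. The module is installed in compiled form; this text tells all that it offers.
- The arm moves only by the tool send_rows, never from a script. Its arguments are lists of equal length, an entry for each row: "translation": the shift along the tool's x, y, z in units of 0.03 m (1.0 is 0.03 m), a list of three; "yaw": the turn about the tool's z in units of pi/4 rad (1.0 is pi/4 rad); "claw": the closure, from 0 (fully open) to 1 (shut). In form: {"translation": [[tx, ty, tz], ...], "yaw": [yaw, ...], "claw": [claw, ...]}. A call has 1 to 20 rows; each row shifts and turns the commanded pose from where the row before left it, along the tool's axes as they then stand; what a row does not reach is not made up. A row lasts 1/10 s, in which the tool goes at most 50 mm and 8.59 degrees, less where a joint would pass 70% of its speed; a pose out of reach is approached as far as the arm can. A call with a number of a shift or a turn outside -1 to 1 is refused whole. A call with a gripper value outside its range is refused whole. The fingers move at their own pace and stop on an object; the grip force is fixed at half the most. Time passes only in rows, so rows that do not move let the fingers close. It gives the time, the measured TCP pose, the force and the opening at its end, in the units of the state.
- bot.get_state(): the state, without advancing time (a new reading comes with each control period).
- bot.grab_frame(name): name is "scene" or "side" or "wrist"; returns (picture, depth): 400x640x3 uint8, red, green, blue; 400x640 float32, m along the optical axis (not along the pixel's ray), 0 where there is no reading.
- bot.camera_model(name): a dict with "fx", "fy", "cx", "cy" (pixels), "R" (3x3) and "t" (3): a world point X has camera coordinates R X + t; the wrist camera has in their place "hand_eye" (4x4, takes a point from camera to tool coordinates, whose origin is the TCP and whose axes are the flange's). Camera axes: x right, y down, z forward; pixel columns grow to the right and rows downward; lengths in m; the calibration is good to about 2 mm. The wrist camera is an equidistant fisheye: a pixel r from the principal point sees the ray r / f radians off the axis. A picture is of the moment at which its call begins: read the wrist's pose just before it. camera_model takes no time and is no camera call.
- bot.sign_off(): hands the job in, once; it reports no verdict.
Trained networks look in the newest picture that a camera, given by its name, has taken for a name from the list of things; names that differ only in an ending like _2 or _b are one class to them, and where a whole thing is asked for, a point or a joint stands for the part that bears it (a point fixed in the world has none). Each returns a list of dicts, best first, with "p" (0 to 1); they miss things now and then, are a little off and sometimes report something else, mostly with a low value. They report only what shows in the picture. A call takes as long as a camera call.
- bot.masks_of(camera, query): "pixels" (400x640 bool, what is visible of it).
- bot.place_of(camera, query): "location" ([x, y, z] in m, in world coordinates, good to about 4 mm: a listed point, or the origin of a listed thing).
The state is a dict: "clock": time; "qpos": joint angles; "qvel": joint speeds; "joint_efforts": joint torques, N m; "tcp_pos": TCP position; "eef_rot": TCP orientation; "contact_force": force on the tool from outside, world axes, zero at the start; "torque": the same for the moment, N m; "grip_width": opening from 0.0 (shut) to 1.0 (fully open).
Only numpy, scipy, OpenCV 4.12 (cv2) and the standard library are available. Lean on these libraries where they do the work, as an engineer would, in place of code of your own. Each camera call takes 0.05 s, during which the arm holds its last target.

### The job

Lay the darker, longer of the two loose wood blanks flat on the plywood clamping board, lengthwise between the cam and the end fence, beside the low side rail. Then turn the blue knob counter-clockwise until the cam's lobe bears firmly on the end of the blank and holds it square against the fence, and let go. Leave the other, pale blank where it is.

Things in the scene. Friction and masses are not known exactly. Their poses are not given: they have to be found in the camera images.
- blank_dark: Brown (the darker and longer of two) sawn wood block, 45 (x) x 100 (y, long) x 35 (z) mm, about 0.1 kg, loose on the bench. Origin: centre of its underside, z up.
- seat (a point): Where the clamped blank's underside centre belongs, on the fixed plywood board (225 x 130 x 18 mm; this point is 18 mm above the bench). Its x axis (roughly away from the robot) runs from cam to end fence: the blank's long side lies along it. Fence: inner face at x +50 mm, 28 mm high. Side rail: x -45 to +50, inner face at y +30, 10 mm high; the y < 0 side is open. Cam axis at x -85, y 0 mm.
- cam (a joint): Cam angle, rad, 0 to 1.75, growing counter-clockwise from above; starts at 0 to 0.25 (open: 12 to 16 mm of play for the blank between cam and fence). Wood disc, radius 25, 18 mm high, centre 14 mm off the axis: turning, its rim pushes the blank to the fence (and towards the rail) and jams at about 1.2 rad. Stiff (0.12 N m); stays where left.
- cam_knob (a point): Point on the cam's axis in the blue bar knob, at the height to grip. Bar: 50 mm long along this point's x axis, 15 mm wide along y, from 18 mm below this point to 10 mm above it; its lower edge is 7 mm higher than the top of the blank on the board. The lobe points to this point's -y. At joint 0 the bar is turned 25 degrees clockwise from the seat's x axis.
- blank_pale: Pale sawn wood block, 50 x 80 (long, y) x 25 mm, loose on the bench, a bystander. Origin: centre of its underside.

How it is judged:
At the end, for the whole second after the job is handed in: The dark blank lies flat on the board, its long side within 10 degrees of the seat's x axis, its centre within 10 mm of the seat point along x and 18 mm along y, at rest, with the cam at rest and pressing on it with more than 1.5 N (x of blank_dark in the frame of seat between -0.01 and 0.01 m and y of blank_dark in the frame of seat between -0.018 and 0.018 m and z of blank_dark in the frame of seat below 0.008 m and angle between blank_dark's own z axis and vertical below 0.12 rad and angle between the y axis of blank_dark and the x axis of seat, either way round below 0.18 rad and contact force between cam and blank_dark above 1.5 N and velocity of joint cam below 0.05 rad/s and linear speed of blank_dark below 0.01 m/s); the robot touches nothing.
It fails at once if the pale blank is moved by more than 30 mm (distance of blank_pale from where it was at the start of the episode above 0.03 m).
It also fails if it takes over 56 s, if anything falls off the work surface, if the arm or the gripper's body presses on something with over 40 N, if the wrist force passes 120 N, or if a joint passes its speed limit or range.

## Working session

There is one attempt and no reset: what is moved stays moved. The work goes in short steps, Python scripts to look and compute and a tool call to move; the robot and the scene stay as the last step left them, time stands still between calls to the robot, and variables do not carry over. Pictures are saved under pics/ and viewed, and the job is handed in when it is done.

Besides the shell and the picture viewer there is one more tool, called after ">>>" as name(argument=value, ...) on one line, values as JSON. send_rows: Moves the arm, as the interface text tells. Its arguments: {"type":"object","properties":{"translation":{"type":"array"},"yaw":{"type":"array"},"claw":{"type":"array"}},"required":["translation","yaw","claw"]}

```bash
mkdir -p pics
python3 - <<'E'
from rig import bot
import cv2,numpy as np
s=bot.get_state(); print({k:np.round(v,3).tolist() for k,v in s.items()})
for c in ["scene","side"]:
    im,d=bot.grab_frame(c); cv2.imwrite(f"pics/a_{c}.png",im[:,:,::-1])
    np.savez(f"a_{c}.npz",im=im,d=d)
    for q in ["blank_dark","seat","cam_knob","blank_pale"]:
        try: print(c,q,[(np.round(x["location"],4).tolist(),round(x["p"],2)) for x in bot.place_of(c,q)[:2]])
        except Exception as e: print(c,q,e)
print(bot.get_state()["clock"])
E
```

```text
{'clock': 0.0, 'qpos': [1.563, 0.256, 0.107, -0.0, -1.424, -0.285], 'qvel': [0.001, -0.0, 0.003, 0.002, 0.001, 0.001], 'joint_efforts': [-0.001, -38.663, 23.794, 5.365, -0.006, -0.0], 'tcp_pos': [0.159, 0.526, 0.23], 'eef_rot': [3.106, -0.458, -0.0], 'contact_force': [-0.672, 0.359, -0.043], 'torque': [0.008, -0.004, 0.021], 'grip_width': 1.002}
scene blank_dark [([0.6283, -0.0981, 0.0017], 0.96)]
scene seat [([0.5755, 0.2189, 0.0185], 0.55)]
scene cam_knob []
scene blank_pale [([0.6261, -0.2768, -0.0014], 0.61)]
side blank_dark [([0.6262, -0.1003, -0.0001], 0.65)]
side seat [([0.5757, 0.2221, 0.0188], 0.71)]
side cam_knob [([0.494, 0.1985, 0.0811], 0.82)]
side blank_pale [([0.6263, -0.2797, -0.0003], 0.71)]
0.5
```

View pics/a_scene.png

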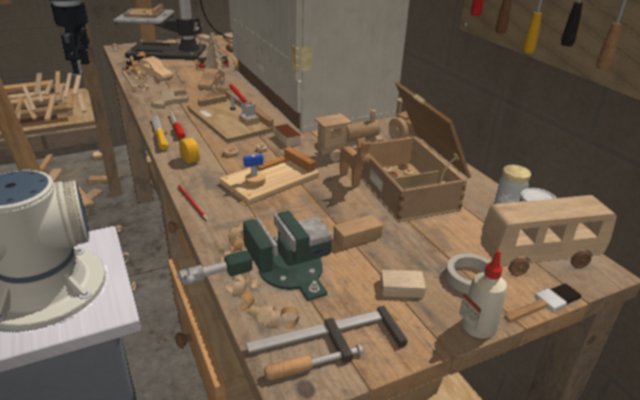

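View pics/a_side.png

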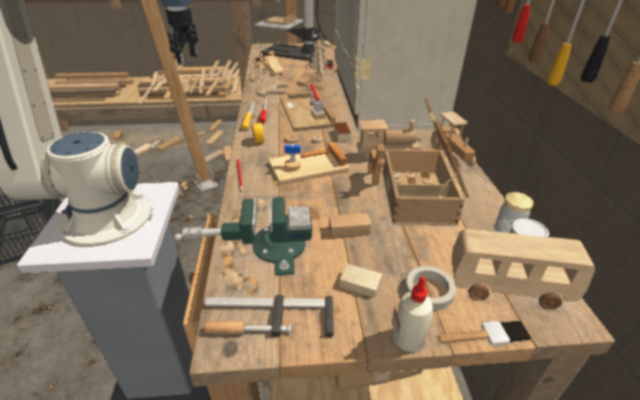

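The scene and side views show the dark blank right of the vise (side ~350,225), the pale one nearer (360,280), and the board with blue knob at (305,160). Next I measure orientations from depth.

```bash
cat > h.py <<'E'
import numpy as np,cv2
from rig import bot
def cloud(c,d,m=None):
    k=bot.camera_model(c); v,u=np.nonzero((d>0) if m is None else (m&(d>0)))
    z=d[v,u]; P=np.c_[(u-k["cx"])/k["fx"]*z,(v-k["cy"])/k["fy"]*z,z]
    return (P-k["t"])@k["R"],u,v   # R^T(P-t)
def topdown(c,im,d,x0,x1,y0,y1,zlo,zhi,res=0.001):
    P,u,v=cloud(c,d)
    k=(P[:,0]>x0)&(P[:,0]<x1)&(P[:,1]>y0)&(P[:,1]<y1)&(P[:,2]>zlo)&(P[:,2]<zhi)
    return P[k],im[v[k],u[k]]
def rect(P):
    r=cv2.minAreaRect((P[:,:2]*1000).astype(np.float32)); return r
def proj(c,X):
    k=bot.camera_model(c); p=k["R"]@np.asarray(X)+k["t"]; return k["fx"]*p[0]/p[2]+k["cx"],k["fy"]*p[1]/p[2]+k["cy"]
E
python3 - <<'E'
from h import *
for c in ["scene","side"]:
    f=np.load(f"a_{c}.npz"); 
    for q in ["blank_dark","blank_pale","cam_knob","cam"]:
        for m in bot.masks_of(c,q)[:1]:
            P,u,v=cloud(c,f["d"],m["pixels"])
            print(c,q,round(m["p"],2),len(P),"z pct",np.round(np.percentile(P[:,2],[2,25,50,75,98]),3),"bbox",u.min(),u.max(),v.min(),v.max())
            zt=np.percentile(P[:,2],90)
            T=P[abs(P[:,2]-zt)<.006]
            print("  top",round(zt,3),len(T),rect(T), T[:,:2].mean(0).round(4))
    im,d=f["im"],f["d"]
    for name,ctr in [("board",(.57,.21)),("blank",(.63,-.1))]:
        x,y=ctr;H=np.zeros((300,400,3),np.uint8)
    # crop
        u,v=proj(c,[x,y,.02]); u,v=int(u),int(v)
        cr=im[max(0,v-50):v+50,max(0,u-67):u+67,::-1]; cv2.imwrite(f"pics/c_{c}_{name}.png",cv2.resize(cr,None,fx=5.9,fy=5.9,interpolation=cv2.INTER_CUBIC))
        print(name,u-67,v-50)
E
```

```text
scene blank_dark 0.86 1078 z pct [0.002 0.017 0.032 0.034 0.037] bbox 334 381 216 248
  top 0.035 589 ((627.3048706054688, -101.71630096435547), (98.89418029785156, 51.37581253051758), 1.607650637626648) [ 0.6255 -0.1054]
scene blank_pale 0.79 1095 z pct [0.002 0.017 0.024 0.025 0.027] bbox 381 425 270 297
  top 0.026 756 ((626.5758056640625, -281.7082214355469), (54.14000701904297, 79.25782775878906), 62.36444854736328) [ 0.6253 -0.2839]
scene cam_knob 0.72 511 z pct [0.019 0.035 0.04  0.073 0.088] bbox 244 265 155 187
  top 0.084 100 ((496.66778564453125, 193.41090393066406), (18.182470321655273, 46.79413604736328), 78.3460464477539) [0.4956 0.1916]
scene cam 0.87 491 z pct [0.021 0.035 0.04  0.073 0.088] bbox 244 265 155 187
  top 0.083 97 ((495.9732971191406, 192.66690063476562), (15.798063278198242, 48.94328308105469), 86.6753921508789) [0.4965 0.1909]
board 211 121
blank 290 179
side blank_dark 0.68 888 z pct [0.001 0.018 0.033 0.034 0.037] bbox 329 371 214 237
  top 0.035 511 ((629.4325561523438, -102.86399841308594), (99.31026458740234, 48.32583999633789), 2.8249869346618652) [ 0.6287 -0.1055]
side blank_pale 0.88 930 z pct [0.002 0.02  0.024 0.025 0.027] bbox 340 381 265 296
  top 0.026 693 ((627.4578247070312, -282.071533203125), (53.07041931152344, 80.40774536132812), 64.28321838378906) [ 0.6276 -0.2847]
side cam_knob 0.74 405 z pct [-0.002  0.03   0.037  0.072  0.088] bbox 284 301 144 171
  top 0.084 76 ((497.0888977050781, 192.25489807128906), (16.75901985168457, 46.38824462890625), 79.29569244384766) [0.4979 0.1907]
board 249 111
blank 282 173
```

Run:
```python
import cv2,numpy as np
a=[cv2.resize(cv2.imread(f"pics/c_{c}_{n}.png"),(400,300)) for n in ["board","blank"] for c in ["scene","side"]]
cv2.imwrite("pics/grid1.png",np.vstack([np.hstack(a[:2]),np.hstack(a[2:])]))
from h import *
# height map, top-down, fused from both cams
H=np.full((220,220),np.nan)
for c in ["scene","side"]:
    f=np.load(f"a_{c}.npz");P,u,v=cloud(c,f["d"])
    k=(P[:,2]>-.02)&(P[:,2]<.4);P=P[k]
    i=((P[:,0]-.35)/.002).astype(int);j=((P[:,1]+.2)/.0025).astype(int)
    k=(i>=0)&(i<220)&(j>=0)&(j<220)
    for a,b,z in zip(i[k],j[k],P[k,2]): H[a,b]=z if np.isnan(H[a,b]) else max(H[a,b],z)
G=np.nan_to_num(np.clip(H/.12,0,1)*220+35).astype(np.uint8)
G=cv2.applyColorMap(G,cv2.COLORMAP_JET); G[np.isnan(H)]=0
# display: x up, y left
cv2.imwrite("pics/hm.png",cv2.resize(G[::-1,::-1],(660,528),interpolation=cv2.INTER_NEAREST))
```

```text
(no output)
```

View pics/grid1.png

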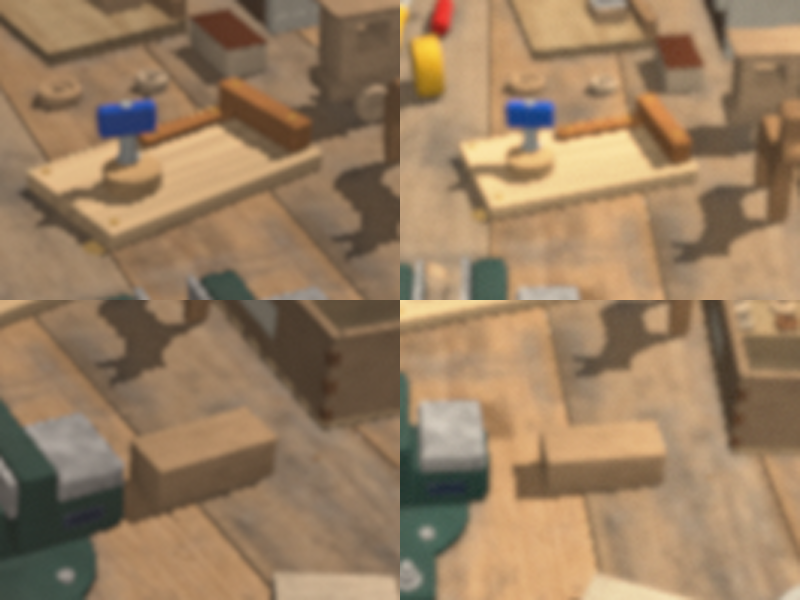

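View pics/hm.png

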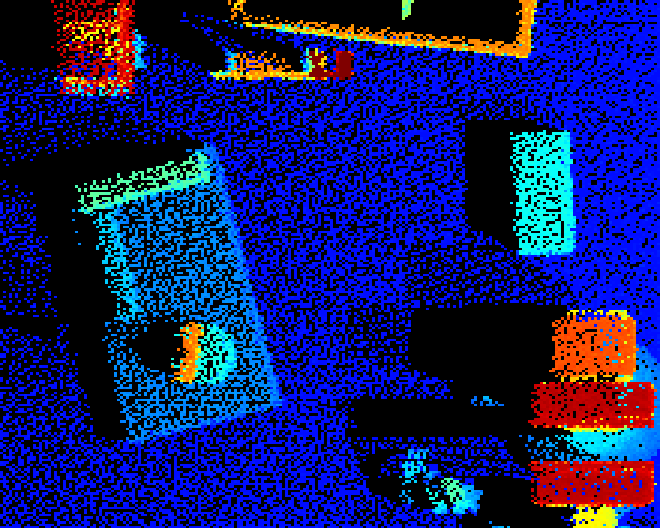

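The pictures show the board rotated about 14° CCW, with the fence at its far end and the rail on the left. The dark blank lies roughly along world x, just beyond the vise. I'll look at the board from the wrist camera on the way.

>>> send_rows(translation=[[0,0,0],[0,0,0],[0,0,0],[0,0,0],[0.42,0.8,-0.1],[0.42,0.8,-0.1],[0.42,0.8,-0.1],[0.42,0.8,-0.1],[0.42,0.8,-0.1],[0.42,0.8,-0.1],[0.42,0.8,-0.1],[0.42,0.8,-0.1],[0.42,0.8,-0.1],[0.42,0.8,-0.1],[0.42,0.8,-0.1],[0.42,0.8,-0.1],[0.42,0.8,-0.1],[0.42,0.8,-0.1],[0.42,0.8,-0.1],[0.42,0.8,-0.1]], yaw=[-0.17,-0.17,-0.17,-0.17,0,0,0,0,0,0,0,0,0,0,0,0,0,0,0,0], claw=[0,0,0,0,0,0,0,0,0,0,0,0,0,0,0,0,0,0,0,0])

```text
clock: 2.9
tcp_pos: [0.4469, 0.2009, 0.2796]
eef_rot: [-3.119, -0.378, -0.0]
contact_force: [1.0, 0.3, 0.2]
grip_width: 0.999
```

>>> send_rows(translation=[[0,0,0],[0,0,0]], yaw=[0,0], claw=[0,0])

```text
clock: 3.1
tcp_pos: [0.4464, 0.2016, 0.2792]
eef_rot: [-3.119, -0.376, 0.0]
contact_force: [-0.5, -0.0, 0.4]
grip_width: 1.001
```

```bash
cat >> h.py <<'E'
from scipy.spatial.transform import Rotation as Ro
def pose():
    s=bot.get_state(); R=Ro.from_rotvec(s["eef_rot"]).as_matrix(); return s,R,np.array(s["tcp_pos"])
def wcloud(im,d,R,t):
    k=bot.camera_model("wrist"); v,u=np.nonzero(d>0); dx=(u-k["cx"])/k["fx"];dy=(v-k["cy"])/k["fy"]
    th=np.hypot(dx,dy); ok=th<1.2; u,v,dx,dy,th=u[ok],v[ok],dx[ok],dy[ok],th[ok]
    z=d[v,u]; s=np.where(th>1e-9,np.tan(th)/np.maximum(th,1e-9),1)
    P=np.c_[dx*s*z,dy*s*z,z]; E=np.array(k["hand_eye"]); P=P@E[:3,:3].T+E[:3,3]
    return P@R.T+t,u,v
def look(n):
    s,R,t=pose(); im,d=bot.grab_frame("wrist"); np.savez(n+".npz",im=im,d=d,R=R,t=t); cv2.imwrite(f"pics/{n}.png",im[:,:,::-1]); return s,R,t,im,d
E
python3 - <<'E'
from h import *
s,R,t,im,d=look("w1")
print(s["clock"],t.round(4),"toolx deg",np.degrees(np.arctan2(R[1,0],R[0,0])).round(2),s["qpos"].round(2) if hasattr(s["qpos"],"round") else s["qpos"],R.round(3).tolist())
for q in ["seat","cam_knob"]: print(q,[(np.round(x["location"],4).tolist(),round(x["p"],2)) for x in bot.place_of("wrist",q)[:2]])
P,u,v=wcloud(im,d,R,t); k=(P[:,0]>.4)&(P[:,0]<.75)&(P[:,1]>.08)&(P[:,1]<.36)
print(k.sum(),np.histogram(P[k,2],bins=np.arange(-.02,.12,.005)))
E
```

```text
3.1 [0.4464 0.2016 0.2792] toolx deg 13.74 [ 0.74  0.12  0.07 -0.   -1.51  1.07] [[0.971, 0.238, -0.0], [0.238, -0.971, 0.0], [-0.0, -0.0, -1.0]]
seat [([0.5779, 0.2217, 0.0136], 0.69)]
cam_knob [([0.4935, 0.1997, 0.079], 0.65)]
72491 (array([    0,     5,   101, 17501,  4048,     0,   122, 12258,   100,
        1094,   139,   762,   757,   773,     2,     1,     4,     9,
          11,    15,   106,   488,     1,     0,     0,     0,     0]), array([-2.00000000e-02, -1.50000000e-02, -1.00000000e-02, -5.00000000e-03,
        3.46944695e-18,  5.00000000e-03,  1.00000000e-02,  1.50000000e-02,
        2.00000000e-02,  2.50000000e-02,  3.00000000e-02,  3.50000000e-02,
        4.00000000e-02,  4.50000000e-02,  5.00000000e-02,  5.50000000e-02,
        6.00000000e-02,  6.50000000e-02,  7.00000000e-02,  7.50000000e-02,
        8.00000000e-02,  8.50000000e-02,  9.00000000e-02,  9.50000000e-02,
        1.00000000e-01,  1.05000000e-01,  1.10000000e-01,  1.15000000e-01]))
```

View pics/w1.png

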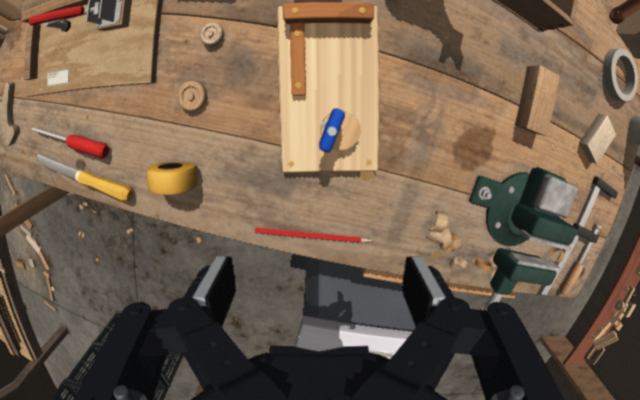

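The wrist view shows the board squarely: fence at the top (330,12), rail at (298,60), and the knob at (332,130) turned about 16° clockwise. I'll fit these with depth.

Run:
```python
from h import *
f=np.load("w1.npz");im=f["im"];P,u,v=wcloud(im,f["d"],f["R"],f["t"])
C=im[v,u].astype(int)
def sel(zl,zh,x0=.42,x1=.72,y0=.10,y1=.33): return (P[:,2]>zl)&(P[:,2]<zh)&(P[:,0]>x0)&(P[:,0]<x1)&(P[:,1]>y0)&(P[:,1]<y1)
for n,k in [("board",sel(.012,.052)),("fence",sel(.040,.052)&(P[:,0]>.58)),("rail",sel(.024,.034)&(C[:,0]-C[:,2]>60)&(v<100)),("knob",sel(.08,.1,.44,.55,.15,.25)&(C[:,2]>C[:,0]+40))]:
    Q=P[k]; r=rect(Q); print(n,len(Q),np.round(np.median(Q[:,2]),4),np.round(r[0],1),np.round(r[1],1),round(r[2],2))
th=np.radians(14)
# refine: coordinates in candidate frame: fence inner edge, rail inner edge
for n,k in [("fence",sel(.040,.052)&(P[:,0]>.58)),("rail",sel(.024,.034)&(C[:,0]-C[:,2]>60)&(v<100))]:
    Q=P[k]; c=Q[:,:2].mean(0); w,V=np.linalg.eigh(np.cov((Q[:,:2]-c).T)); print(n,"main dir",np.degrees(np.arctan2(V[1,1],V[0,1])).round(2),c.round(4))
    for a in (13,14,15):
        e=np.array([np.cos(np.radians(a)),np.sin(np.radians(a))]);l=np.array([-e[1],e[0]])
        print(a,"x",np.percentile(Q[:,:2]@e,[1,3,97,99]).round(4),"y",np.percentile(Q[:,:2]@l,[1,3,97,99]).round(4))
# dark blank from wrist
k=sel(.028,.042,.55,.70,-.16,-.04);Q=P[k];print("blank",len(Q),rect(Q))
```

```text
board 16006 0.0175 [543.3 210.4] [223.2 131.1] 14.95
fence 1525 0.045 [636.7 234.7] [ 22.6 109.6] 14.69
rail 940 0.0273 [594.3 241.5] [ 66.8 138.8] 62.94
knob 480 0.0865 [496.1 198.6] [14.4 48.1] 82.45
fence main dir 104.77 [0.6357 0.2351]
13 x [0.6615 0.6622 0.6831 0.6843] y [0.0331 0.0349 0.1369 0.139 ]
14 x [0.6634 0.664  0.6842 0.6853] y [0.0213 0.0231 0.125  0.1272]
15 x [0.6648 0.6652 0.6855 0.6863] y [0.0095 0.0115 0.1133 0.1155]
rail main dir -166.24 [0.5658 0.2567]
13 x [0.5676 0.5689 0.649  0.6512] y [0.1134 0.1146 0.1314 0.1326]
14 x [0.5697 0.5711 0.6511 0.6533] y [0.1033 0.1041 0.1207 0.1215]
15 x [0.5716 0.5731 0.6529 0.6551] y [0.0927 0.0933 0.1102 0.1107]
blank 1500 ((628.5382690429688, -99.9222412109375), (100.74456024169922, 48.691253662109375), 2.5070557594299316)
```

>>> send_rows(translation=[[0,0,0],[0,0,0],[0.43,0.79,0.3],[0.43,0.79,0.3],[0.43,0.79,0.3],[0.43,0.79,0.3],[0.43,0.79,0.3],[0.43,0.79,0.3],[0.43,0.79,0.3],[0.43,0.79,0.3],[0.43,0.79,0.3],[0.43,0.79,0.3],[0.43,0.79,0.3],[0.43,0.79,0.3],[0.43,0.79,0.3],[0,0,0],[0,0,0]], yaw=[0.125,0.125,0,0,0,0,0,0,0,0,0,0,0,0,0,0,0], claw=[0,0,0,0,0,0,0,0,0,0,0,0,0,0,0,0,0])

```text
clock: 4.95
tcp_pos: [0.6275, -0.098, 0.1617]
eef_rot: [-3.141, -0.07, 0.002]
contact_force: [0.2, 0.3, -0.2]
grip_width: 1.002
```

Run:
```python
from h import *
s,R,t,im,d=look("w2")
print(s["clock"],t.round(4),"toolx deg",np.degrees(np.arctan2(R[1,0],R[0,0])).round(2),np.round(s["qpos"],2))
print([(np.round(x["location"],4).tolist(),round(x["p"],2)) for x in bot.place_of("wrist","blank_dark")[:2]])
P,u,v=wcloud(im,d,R,t)
k=(P[:,2]>.028)&(P[:,2]<.042)&(P[:,0]>.55)&(P[:,0]<.70)&(P[:,1]>-.16)&(P[:,1]<-.04);Q=P[k];print("blank",len(Q),rect(Q),np.median(Q[:,2]))
```

```text
4.95 [ 0.6275 -0.098   0.1617] toolx deg 2.57 [ 0.09  0.45  0.22 -0.   -1.34  1.53]
[([0.6261, -0.1002, 0.001], 0.58)]
blank 5133 ((629.154296875, -100.16389465332031), (99.91888427734375, 45.59903335571289), 2.0690248012542725) 0.03422324848058711
```

View pics/w2.png

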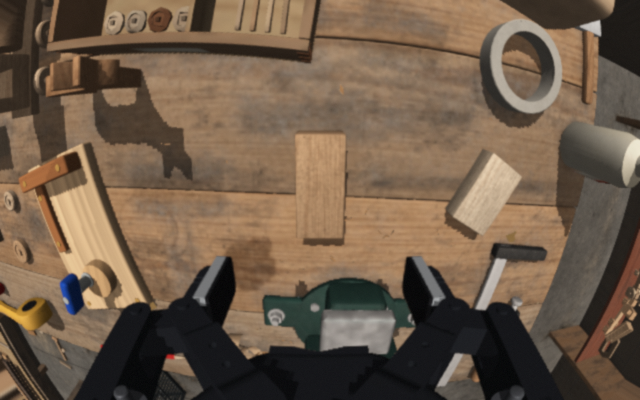

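The wrist view shows the dark blank at (320,187), directly ahead of the open fingers, with nothing where the fingers will land. Descending to grasp.

>>> send_rows(translation=[[0.05,0.07,0.5],[0,0,0.5],[0,0,0.5],[0,0,0.5],[0,0,0.5],[0,0,0.5],[0,0,0.5],[0,0,0.5],[0,0,0.5],[0,0,0.3],[0,0,0.25],[0,0,0],[0,0,0]], yaw=[0.01,0,0,0,0,0,0,0,0,0,0,0,0], claw=[0,0,0,0,0,0,0,0,0,0,0,0,0])

```text
clock: 6.35
tcp_pos: [0.6296, -0.1002, 0.0114]
eef_rot: [3.141, 0.059, 0.001]
contact_force: [0.4, -0.4, -0.8]
grip_width: 0.998
```

>>> send_rows(translation=[[0,0,0],[0,0,0],[0,0,0],[0,0,0],[0,0,0],[0,0,0],[0,0,0],[0,0,0],[0,0,0],[0,0,0]], yaw=[0,0,0,0,0,0,0,0,0,0], claw=[1,1,1,1,1,1,1,1,1,1])

```text
clock: 7.35
tcp_pos: [0.6298, -0.1004, 0.0115]
eef_rot: [3.141, 0.059, 0.002]
contact_force: [-1.1, 1.6, 5.0]
grip_width: 0.512
```

>>> send_rows(translation=[[0,0,-0.5],[0,0,-0.8],[0,0,-0.9],[0,0,-0.9],[0,0,-0.9],[0,0,0],[0,0,0],[0,0,0]], yaw=[0,0,0,0,0,-0.14,-0.14,0], claw=[1,1,1,1,1,1,1,1])

```text
clock: 8.15
tcp_pos: [0.6286, -0.1003, 0.13]
eef_rot: [-3.115, -0.404, 0.003]
contact_force: [-0.3, 0.3, -1.7]
grip_width: 0.512
```

>>> send_rows(translation=[[0.06,-0.4,0],[0.06,-0.77,0],[0.06,-0.77,0],[0.06,-0.77,0],[0.06,-0.77,0],[0.06,-0.77,0],[0.06,-0.77,0],[0.06,-0.77,0],[0.06,-0.77,0],[0.06,-0.77,0],[0.06,-0.77,0],[0.06,-0.77,0],[0.06,-0.77,0],[0.06,-0.77,0],[0,-0.35,0],[0,0,0],[0,0,0],[0,0,0]], yaw=[0,0,0,0,0,0,0,0,0,0,0,0,0,0,0,0,0,0], claw=[1,1,1,1,1,1,1,1,1,1,1,1,1,1,1,1,1,1])

```text
clock: 9.95
tcp_pos: [0.5716, 0.2174, 0.1307]
eef_rot: [3.116, 0.4, -0.0]
contact_force: [0.0, 0.4, -1.9]
grip_width: 0.511
```

```bash
cat >> h.py <<'E'
def fr(a): 
    a=np.radians(a); return np.array([np.cos(a),np.sin(a)]),np.array([-np.sin(a),np.cos(a)])
def tx(R): return np.degrees(np.arctan2(R[1,0],R[0,0])).round(2)
E
python3 - <<'E'
from h import *
s,R,t,im,d=look("w3")
print(s["clock"],t.round(4),"toolx deg",tx(R),np.round(s["qpos"],2),s["contact_force"],s["grip_width"])
P,u,v=wcloud(im,d,R,t); C=im[v,u].astype(int)
k=(P[:,2]>.038)&(P[:,2]<.052)&(P[:,0]>.6)&(P[:,0]<.68)&(P[:,1]>.15)&(P[:,1]<.3);Q=P[k]
e,l=fr(14.8)
if k.sum(): print(k.sum(),rect(Q),"fence x",np.percentile(Q[:,:2]@e,[1,3,97,99]),"y",np.percentile(Q[:,:2]@l,[1,3,97,99]))
k=(P[:,2]>.023)&(P[:,2]<.034)&(P[:,0]>.5)&(P[:,0]<.64)&(P[:,1]>.2)&(P[:,1]<.3)&(C[:,0]-C[:,2]>50);Q=P[k]
if k.sum(): print(k.sum(),"rail x",np.percentile(Q[:,:2]@e,[1,3,97,99]),"y",np.percentile(Q[:,:2]@l,[1,3,50,97,99]))
E
```

```text
9.95 [0.5716 0.2174 0.1307] toolx deg 14.65 [ 0.62  0.42  0.09  0.   -1.24  1.21] [ 0.01733098  0.35049155 -1.86551913] 0.5107602163671412
4268 ((637.2627563476562, 235.1284942626953), (21.916513442993164, 110.76702117919922), 14.665228843688965) fence x [0.66558488 0.66589213 0.68644372 0.68695611] y [0.01146714 0.01393217 0.11535234 0.11764018]
1038 rail x [0.57442776 0.58065147 0.66101214 0.66191638] y [0.09525415 0.09585208 0.10664887 0.11228236 0.11258804]
```

View pics/w3.png

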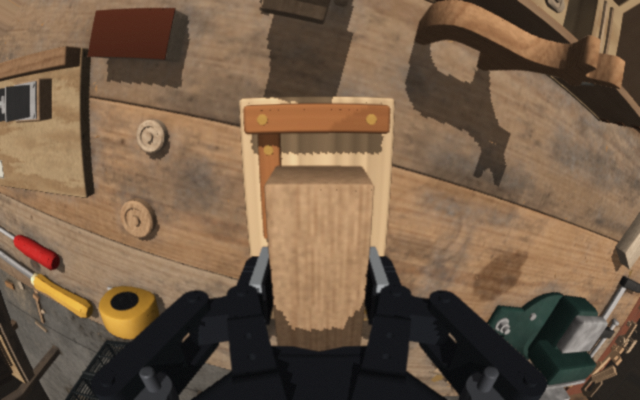

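The wrist view shows the held blank square over the board: fence ahead at (318,118), rail at left (268,190). Lowering.

>>> send_rows(translation=[[0,0,0.4],[0,0,0.4],[0,0,0.4],[0,0,0.4],[0,0,0.4],[0,0,0.4],[0,0,0.4],[0,0,0.2],[0,0,0.2],[0,0,0.1],[0,0,0],[0,0,0]], yaw=[0,0,0,0,0,0,0,0,0,0,0,0], claw=[1,1,1,1,1,1,1,1,1,1,1,1])

```text
clock: 11.2
tcp_pos: [0.5718, 0.2184, 0.0322]
eef_rot: [-3.115, -0.403, -0.001]
contact_force: [-0.5, 0.0, -1.2]
grip_width: 0.513
```

>>> send_rows(translation=[[0,0,0.05],[0,0,0.04],[0,0,0],[0,0,0]], yaw=[0,0,0,0], claw=[1,1,1,1])

```text
clock: 11.6
tcp_pos: [0.5718, 0.2183, 0.0295]
eef_rot: [-3.115, -0.403, -0.001]
contact_force: [-0.0, -0.0, 1.6]
grip_width: 0.516
```

>>> send_rows(translation=[[0,0,0],[0,0,0],[0,0,0],[0,0,0],[0,0,-0.3],[0,0,-0.6],[0,0,-0.9],[0,0,-0.9],[0,0,-0.9],[0,0,-0.9],[-0.8,0,-0.9],[-0.8,0,-0.5],[-0.8,0,0],[-0.8,0,0],[-0.8,0,0],[0,0,0],[0,0,0]], yaw=[0,0,0,0,0,0,0,0,0,0,0,0,0,0,0,0,0], claw=[0.3,0.3,0.3,0.3,0.3,0.3,0.2,0.1,0,0,0,0,0,0,0,0,0])

```text
clock: 13.3
tcp_pos: [0.4556, 0.1878, 0.2071]
eef_rot: [-3.115, -0.403, -0.003]
contact_force: [0.0, -0.7, -0.3]
grip_width: 0.999
```

```bash
cat >> h.py <<'E'
def report(n):
    s,R,t,im,d=look(n)
    print(s["clock"],t.round(4),"toolx deg",tx(R),np.round(s["qpos"],2),np.round(s["contact_force"],1),round(s["grip_width"],3))
    P,u,v=wcloud(im,d,R,t); C=im[v,u].astype(int); e,l=fr(14.7)
    X=P[:,:2]@e;Y=P[:,:2]@l; near=(X>.4)&(X<.72)&(Y>-.02)&(Y<.15)
    k=near&(P[:,2]>.048)&(P[:,2]<.059)&(X>.54)&(X<.68);Q=P[k]
    if k.sum()>10: print("blank",k.sum(),rect(Q),"e",np.percentile(X[k],[1,99]).round(4),"l",np.percentile(Y[k],[1,99]).round(4),"z",np.median(Q[:,2]).round(4))
    k=near&(P[:,2]>.039)&(P[:,2]<.05)&(X>.645);Q=P[k]
    if k.sum()>10: print("fence",k.sum(),rect(Q),"e",np.percentile(X[k],[1,99]).round(4))
    k=near&(P[:,2]>.023)&(P[:,2]<.033)&(C[:,0]-C[:,2]>50)&(Y>.08);
    if k.sum()>10: print("rail",k.sum(),"l",np.percentile(Y[k],[1,99]).round(4))
    k=near&(P[:,2]>.078)&(P[:,2]<.1)&(C[:,2]>C[:,0]+40);Q=P[k]
    if k.sum()>10: print("knob",k.sum(),rect(Q),"z",np.median(Q[:,2]).round(4))
    k=near&(P[:,2]>.03)&(P[:,2]<.042)&(X<.57);Q=P[k]
    if k.sum()>10: print("cam disc",k.sum(),"e",np.percentile(X[k],[1,99]).round(4),"l",np.percentile(Y[k],[1,99]).round(4))
E
python3 -c "
from h import *
report('w4')"
```

```text
13.3 [0.4556 0.1878 0.2071] toolx deg 14.75 [ 0.71  0.15 -0.09  0.   -1.33  1.12] [ 0.  -0.7 -0.3] 0.999
blank 4772 ((575.2971801757812, 228.04193115234375), (113.06492614746094, 64.84962463378906), 14.774310111999512) e [0.5588 0.6559] l [0.0433 0.0873] z 0.0522
fence 926 ((624.7062377929688, 232.07028198242188), (21.19403839111328, 110.19821166992188), 14.73216724395752) e [0.6641 0.6724]
rail 1508 l [0.0955 0.1139]
knob 774 ((496.9203796386719, 198.13491821289062), (14.144001960754395, 48.182472229003906), 83.45043182373047) z 0.0865
cam disc 1087 e [0.5014 0.547 ] l [0.0291 0.0759]
```

View pics/w4.png

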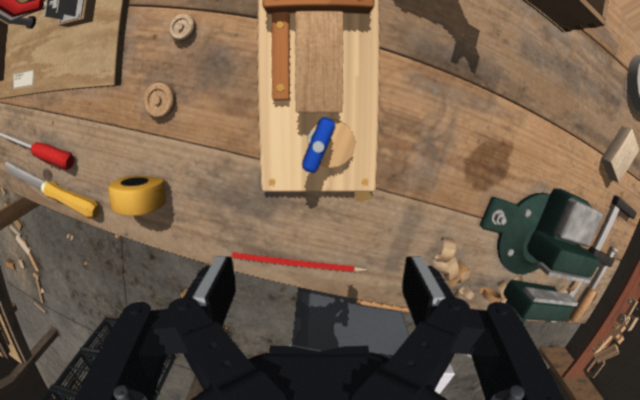

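The wrist view shows the blank lying flat and square between cam and fence, with the knob at (319,146). The knob bar is about 22° clockwise of the board axis, so I'll grip there.

>>> send_rows(translation=[[0,0,0],[0,0,0],[0,0,0],[0.33,-0.125,0.6],[0.33,-0.125,0.6],[0.33,-0.125,0.6],[0.33,-0.125,0.6],[0,0,0],[0,0,0]], yaw=[0.16,0.16,0.16,0,0,0,0,0,0], claw=[0,0,0,0,0,0,0.2,0.3,0.3])

```text
clock: 14.25
tcp_pos: [0.497, 0.1977, 0.1339]
eef_rot: [3.135, -0.189, -0.001]
contact_force: [0.3, 0.1, 0.8]
grip_width: 0.699
```

```bash
python3 -c "
from h import *
report('w5')"
```

```text
14.25 [0.497  0.1977 0.1339] toolx deg -6.9 [ 0.67  0.28 -0.12  0.   -1.18  0.78] [0.3 0.1 0.8] 0.699
blank 8178 ((580.07568359375, 220.63092041015625), (119.60003662109375, 84.25624084472656), 14.041373252868652) e [0.559  0.6563] l [0.0429 0.0868] z 0.0522
fence 3894 ((627.8031616210938, 232.6394805908203), (41.11896514892578, 110.03620910644531), 14.692192077636719) e [0.6644 0.6858]
rail 2177 l [0.096  0.1134]
knob 1190 ((497.4904479980469, 197.77865600585938), (13.826925277709961, 47.97444534301758), 82.36366271972656) z 0.0865
cam disc 1844 e [0.5016 0.5492] l [0.0291 0.0738]
```

View pics/w5.png

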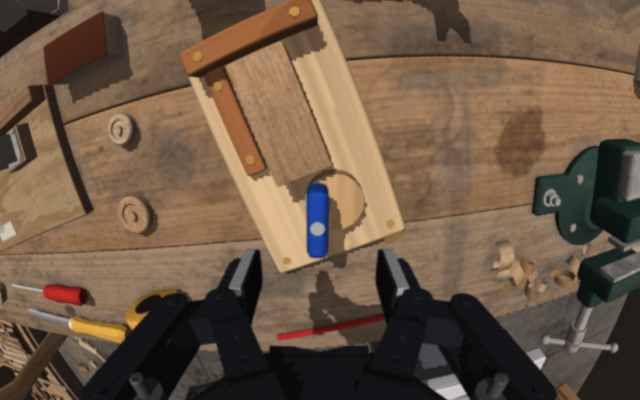

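The view shows the knob bar at (318,220), centred between the fingers and parallel to tool x. Descend and grip.

>>> send_rows(translation=[[0,0,0.5],[0,0,0.5],[0,0,0.5],[0,0,0.5],[0,0,0.3],[0,0,0.15],[0,0,0],[0,0,0],[0,0,0],[0,0,0],[0,0,0],[0,0,0],[0,0,0],[0,0,0]], yaw=[0.01,0,0,0,0,0,0,0,0,0,0,0,0,0], claw=[0.3,0.3,0.3,0.3,0.3,0.3,0.3,1,1,1,1,1,1,1])

```text
clock: 15.7
tcp_pos: [0.497, 0.1985, 0.0613]
eef_rot: [-3.134, 0.2, -0.002]
contact_force: [-2.5, 2.9, 5.8]
grip_width: 0.164
```

```bash
python3 -c "
from h import *
s,R,t=pose();print(t,tx(R),s['contact_force'],s['torque'],s['grip_width'])"
```

```text
[0.49699158 0.19852003 0.06128866] -7.32 [-2.53814016  2.86579451  5.76331815] [ 1.08933792  0.7872571  -0.12563052] 0.16387860524745118
```

Gripped (about 14 mm). Turning counter-clockwise (negative yaw), about 45° first.

>>> send_rows(translation=[[0,0,0],[0,0,0],[0,0,0],[0,0,0],[0,0,0],[0,0,0],[0,0,0],[0,0,0],[0,0,0],[0,0,0],[0,0,0]], yaw=[-0.1,-0.1,-0.1,-0.1,-0.1,-0.1,-0.1,-0.1,-0.1,-0.1,0], claw=[1,1,1,1,1,1,1,1,1,1,1])

```text
clock: 16.8
tcp_pos: [0.4967, 0.1998, 0.0613]
eef_rot: [-2.969, -1.017, -0.003]
contact_force: [-5.5, 7.2, 6.6]
grip_width: 0.162
```

```bash
python3 -c "
from h import *
s,R,t=pose();print(t,tx(R),s['contact_force'],s['torque'],s['grip_width'])
report('w6')"
```

```text
[0.49669252 0.19984954 0.06129455] 37.82 [-5.53558554  7.17305177  6.59203856] [2.68405029 1.67822825 0.08757697] 0.16201556798613706
16.8 [0.4967 0.1998 0.0613] toolx deg 37.82 [ 0.67  0.34 -0.23 -0.   -1.    1.56] [-5.5  7.2  6.6] 0.162
blank 16876 ((574.005859375, 220.28887939453125), (100.48017120361328, 45.64357376098633), 12.350300788879395) e [0.5626 0.6594] l [0.0453 0.0901] z 0.0522
fence 4493 ((631.9267578125, 223.4672088623047), (37.044593811035156, 91.28482055664062), 20.473941802978516) e [0.6642 0.6855]
rail 4731 l [0.0957 0.1135]
knob 2341 ((497.4078063964844, 198.97506713867188), (47.804107666015625, 14.327317237854004), 38.123863220214844) z 0.0864
cam disc 2434 e [0.527  0.5563] l [0.0298 0.0773]
```

View pics/w6.png

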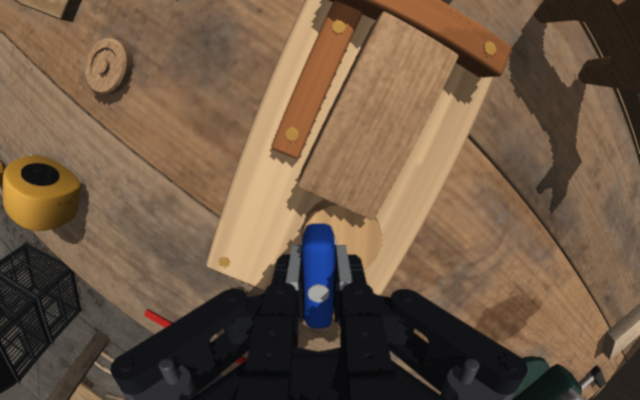

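The cam lobe now touches the blank's end (340,215), the blank has about 4 mm left to the fence, and the knob is held at (318,290). I'll go on in small steps, watching the moment.

>>> send_rows(translation=[[0,0,0],[0,0,0],[0,0,0],[0,0,0]], yaw=[-0.1,-0.1,-0.1,0], claw=[1,1,1,1])

```text
clock: 17.25
tcp_pos: [0.4962, 0.2, 0.0612]
eef_rot: [-2.83, -1.356, -0.003]
contact_force: [-6.8, 8.9, 7.6]
grip_width: 0.162
```

```bash
python3 -c "
from h import *
s,R,t=pose();print(t,tx(R),s['contact_force'],s['torque'],s['joint_efforts'])
report('w7')"
```

```text
[0.49623287 0.20002743 0.06124826] 51.2 [-6.84009498  8.9181119   7.58784468] [ 2.86871053  2.15910271 -0.70539618] [ -4.7522977  -36.07625127  17.58518815   7.06163809  -0.09749625
   1.48580354]
17.25 [0.4962 0.2    0.0612] toolx deg 51.2 [ 0.67  0.34 -0.23 -0.   -1.    1.79] [-6.8  8.9  7.6] 0.162
blank 15791 ((575.9351806640625, 222.93800354003906), (100.56964874267578, 45.991085052490234), 10.701244354248047) e [0.5652 0.662 ] l [0.0471 0.0935] z 0.0522
fence 5227 ((627.5830688476562, 231.5010986328125), (41.286231994628906, 106.1872329711914), 14.776211738586426) e [0.6545 0.6856]
rail 4691 l [0.096  0.1136]
knob 2304 ((497.20770263671875, 199.0092010498047), (48.133541107177734, 14.39305305480957), 50.61448287963867) z 0.0864
cam disc 2533 e [0.5295 0.5598] l [0.0312 0.079 ]
```

>>> send_rows(translation=[[0,0,0],[0,0,0],[0,0,0],[0,0,0]], yaw=[-0.08,-0.08,-0.08,0], claw=[1,1,1,1])

```text
clock: 17.7
tcp_pos: [0.4965, 0.2005, 0.0615]
eef_rot: [-2.693, -1.608, -0.006]
contact_force: [-6.6, 10.2, 8.5]
grip_width: 0.162
```

```bash
python3 -c "
from h import *
s,R,t=pose();print(t,tx(R),s['contact_force'],s['torque'],s['joint_efforts'])
report('w8')"
```

```text
[0.49645631 0.20053149 0.0614944 ] 61.68 [-6.5608923  10.23888665  8.53813526] [ 3.3419344   2.12747294 -2.87540973] [ -3.00431706 -35.21728277  16.74012423   8.27331305  -0.45698295
   3.50277945]
17.7 [0.4965 0.2005 0.0615] toolx deg 61.68 [ 0.67  0.34 -0.23 -0.01 -1.    1.98] [-6.6 10.2  8.5] 0.162
blank 14651 ((577.3052368164062, 234.0825653076172), (106.72248077392578, 65.60025024414062), 9.95842456817627) e [0.5651 0.662 ] l [0.0475 0.0947] z 0.0522
fence 5517 ((627.3101806640625, 232.8868408203125), (41.67932891845703, 109.68223571777344), 14.765542030334473) e [0.6528 0.6856]
rail 4621 l [0.0961 0.1137]
knob 2188 ((497.2974853515625, 198.79788208007812), (48.32933807373047, 15.281366348266602), 54.86491775512695) z 0.0865
cam disc 2351 e [0.5254 0.5666] l [0.0322 0.0959]
```

View pics/w8.png

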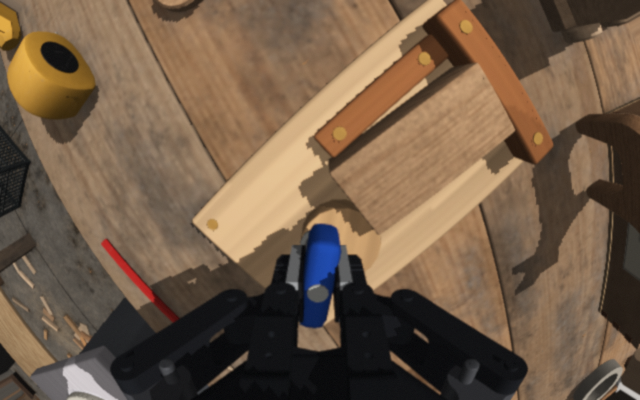

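Jammed: the tool went 10° but the knob only 4°, and the moment about z is 2.9 N m. However, the blank is skewed about 5° (corner on the fence, near end on the rail). That is within the limit but not square. There is time, so I'll back the cam off, square the blank against fence and rail, and clamp again.

>>> send_rows(translation=[[0,0,0],[0,0,0],[0,0,0],[0,0,0],[0,0,0],[0,0,0],[0,0,0],[0,0,0],[0,0,-0.4],[0,0,-0.8],[0,0,-0.9],[0,0,-0.9],[0,0,0]], yaw=[0.12,0.12,0.12,0.1,0,0,0,0,0,0,0,0,0], claw=[1,1,1,1,1,0.3,0.3,0.3,0.3,0.3,0.3,0.3,0])

```text
clock: 19.05
tcp_pos: [0.499, 0.1986, 0.1557]
eef_rot: [-2.939, -1.108, -0.013]
contact_force: [-0.6, 0.2, 1.5]
grip_width: 0.849
```

```bash
python3 -c "
from h import *
report('w9')"
```

```text
19.05 [0.499  0.1986 0.1557] toolx deg 41.3 [ 0.67  0.26 -0.08  0.   -1.22  1.62] [-0.6  0.2  1.5] 0.849
blank 6829 ((580.2318115234375, 231.82373046875), (112.7679214477539, 62.02859115600586), 11.710891723632812) e [0.5648 0.6623] l [0.0464 0.0925] z 0.0522
fence 3224 ((628.3709106445312, 233.0249786376953), (40.50613021850586, 110.1263656616211), 15.125629425048828) e [0.6646 0.6861]
rail 2137 l [0.0927 0.1136]
knob 990 ((496.89105224609375, 199.12156677246094), (47.662994384765625, 13.99500846862793), 40.652320861816406) z 0.0864
cam disc 1574 e [0.5154 0.5594] l [0.03   0.0765]
```

View pics/w9.png

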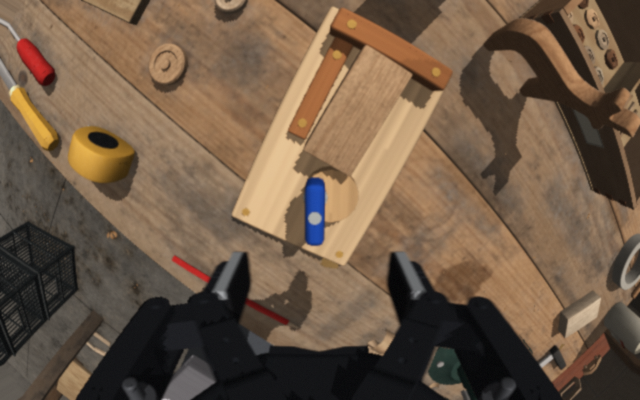

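>>> send_rows(translation=[[0,0,0],[0,0,0],[0,0,0],[0,0,0],[0.67,-0.04,0],[0.67,-0.04,0],[0.67,-0.04,0],[0.67,-0.04,0],[0,0,0.6],[0,0,0.6],[0,0,0.6],[0,0,0.6],[0,0,0.6],[0,0,0.6],[0,0,0.4],[0,0,0.1],[0,0,0],[0,0,0]], yaw=[0.148,0.148,0.148,0.148,0,0,0,0,0,0,0,0,0,0,0,0,0,0], claw=[0.1,0.1,0.1,0.1,0.1,0.1,0.1,0.1,0.1,0.1,0.1,0.1,0.1,0.1,0.1,0.1,0.1,0.1])

```text
clock: 20.9
tcp_pos: [0.5738, 0.223, 0.0285]
eef_rot: [-3.116, -0.4, -0.002]
contact_force: [0.4, -0.6, -0.2]
grip_width: 0.902
```

```bash
python3 -c "
from h import *
s,R,t=pose();print(s['clock'],t,tx(R),s['contact_force'],s['torque'])
e,l=fr(14.7);print(t[:2]@e,t[:2]@l)"
```

```text
20.9 [0.57375863 0.2230474  0.02850283] 14.65 [ 0.44303098 -0.59601673 -0.16658174] [-0.02986013 -0.02182683 -0.01374856]
0.6115782672975353 0.07015074572707856
```

>>> send_rows(translation=[[0,0,-0.07],[0,0,0],[0,0,0],[0,0,0],[0,0,0],[0,0,0],[0,0,0],[0,0,0],[0.05,0,0],[0.03,-0.04,0],[0,-0.04,0],[0,0,0],[0,0,0]], yaw=[0,0,0,0,0,0,0,0,0,0,0,0,0], claw=[0.1,1,1,1,1,1,1,1,1,1,1,1,1])

```text
clock: 22.2
tcp_pos: [0.5736, 0.2231, 0.0307]
eef_rot: [3.112, 0.4, -0.005]
contact_force: [-6.6, -8.4, 11.6]
grip_width: 0.517
```

```bash
python3 -c "
from h import *
s,R,t=pose();print(s['torque'])
e,l=fr(14.7);print(t[:2]@e,t[:2]@l)
report('w10')"
```

```text
[-2.56670403  2.19394923  0.02363812]
0.6114080071209324 0.07024683393555646
22.2 [0.5736 0.2231 0.0307] toolx deg 14.64 [ 0.63  0.51 -0.04  0.   -1.03  1.2 ] [-6.6 -8.4 11.6] 0.517
blank 17781 ((584.2471923828125, 220.35995483398438), (108.7794418334961, 79.98942565917969), 15.890877723693848) e [0.5706 0.6639] l [0.0419 0.0968] z 0.0523
fence 13010 ((635.7620239257812, 234.91929626464844), (25.008094787597656, 109.8968276977539), 14.738086700439453) e [0.6631 0.6868]
rail 2820 l [0.0909 0.1135]
cam disc 132 e [0.553  0.5601] l [0.0381 0.0462]
```

View pics/w10.png

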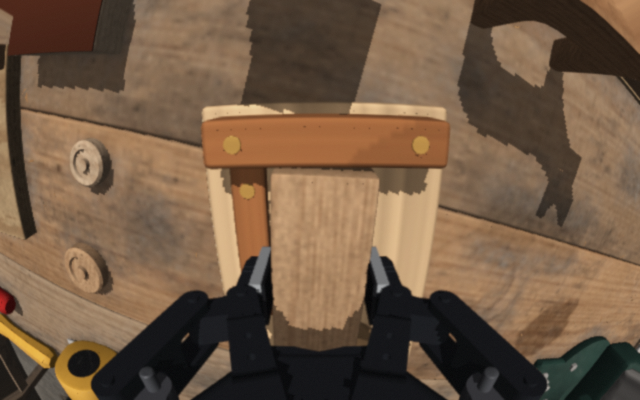

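The view shows the blank squared: its far end is at the fence (325,170) and its left side along the rail (270,210). The force shows light contact with both. Release and return to the knob.

>>> send_rows(translation=[[0,0,0],[0,0,0],[0,0,0],[0,0,0],[0,0,-0.3],[0,0,-0.7],[0,0,-0.9],[0,0,-0.9],[0,0,-0.8],[-0.68,0,0],[-0.68,0,0],[-0.68,0,0],[-0.68,0,0],[0,0,0]], yaw=[0,0,0,0,0,0,0,0,0,-0.145,-0.145,-0.145,-0.145,0], claw=[0.3,0.3,0.3,0.3,0.3,0.3,0.3,0.3,0.3,0.3,0.3,0.3,0.3,0.3])

```text
clock: 23.65
tcp_pos: [0.4998, 0.1915, 0.1389]
eef_rot: [-2.943, -1.097, -0.001]
contact_force: [0.1, -0.5, 1.1]
grip_width: 0.704
```

```bash
python3 -c "
from h import *
report('w11')"
```

```text
23.65 [0.4998 0.1915 0.1389] toolx deg 40.88 [ 0.66  0.27 -0.11 -0.   -1.19  1.63] [ 0.1 -0.5  1.1] 0.704
blank 7924 ((582.432861328125, 220.8682098388672), (113.63536834716797, 82.2999038696289), 14.861268043518066) e [0.565  0.6623] l [0.0467 0.0924] z 0.0522
fence 3607 ((628.351806640625, 233.1611328125), (40.78938674926758, 110.42076873779297), 15.156662940979004) e [0.6646 0.6861]
rail 2419 l [0.0959 0.1136]
knob 1157 ((497.2889709472656, 199.10939025878906), (47.03759765625, 13.698416709899902), 40.70280838012695) z 0.0864
cam disc 1818 e [0.5148 0.5593] l [0.03   0.0741]
```

View pics/w11.png

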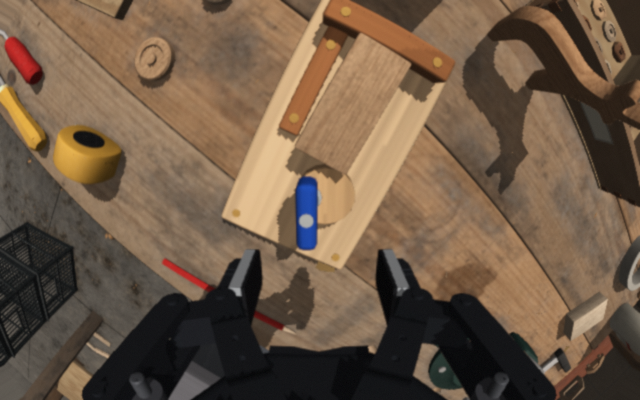

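```bash
cat >> h.py <<'E'
def skew(n):
    f=np.load(n+".npz");P,u,v=wcloud(f["im"],f["d"],f["R"],f["t"]);e,l=fr(14.7)
    X=P[:,:2]@e;Y=P[:,:2]@l;k=(P[:,2]>.049)&(P[:,2]<.056)&(X>.574)&(X<.656)&(Y>.02)&(Y<.105)
    X,Y=X[k],Y[k];b=np.arange(.575,.656,.005);o=[]
    for a in b:
        y=Y[(X>=a)&(X<a+.005)]
        if len(y)>20:o.append((a+.0025,*np.percentile(y,[2,98])))
    o=np.array(o); print("side slopes deg",[np.degrees(np.polyfit(o[:,0],o[:,i],1)[0]).round(2) for i in(1,2)],"mid l",o[:,1:].mean().round(4))
E
python3 -c "
from h import *
for n in ['w4','w8','w9','w10','w11']:
  try: skew(n)
  except Exception as x: print(n,x)"
```

```text
side slopes deg [np.float64(-0.15), np.float64(0.03)] mid l 0.0651
side slopes deg [np.float64(-4.37), np.float64(-4.53)] mid l 0.0709
side slopes deg [np.float64(-3.28), np.float64(-3.24)] mid l 0.0692
side slopes deg [np.float64(-2.92), np.float64(-2.95)] mid l 0.0687
side slopes deg [np.float64(-2.97), np.float64(-3.15)] mid l 0.0694
```

>>> send_rows(translation=[[0.1,-0.25,0.5],[0,0,0.5],[0,0,0.5],[0,0,0.5],[0,0,0.4],[0,0,0.2],[0,0,0],[0,0,0],[0,0,0],[0,0,0],[0,0,0],[0,0,0],[0,0,0]], yaw=[0,0,0,0,0,0,0,0,0,0,0,0,0], claw=[0.3,0.3,0.3,0.3,0.3,0.3,0.3,1,1,1,1,1,1])

```text
clock: 25.0
tcp_pos: [0.4981, 0.2012, 0.0606]
eef_rot: [-2.943, -1.092, -0.002]
contact_force: [-5.3, 4.2, 4.8]
grip_width: 0.164
```

The side-fit shows the blank still 3° skewed: the cam hadn't been backed off far enough and held it. I'm gripping the knob now, so I'll open the cam 30° more and square again.

>>> send_rows(translation=[[0,0,0],[0,0,0],[0,0,0],[0,0,0],[0,0,0],[0,0,0],[0,0,0],[0,0,0],[0,0,0],[0,0,-0.4],[0,0,-0.8],[0,0,-0.9],[0,0,-0.9],[0,0,0]], yaw=[0.14,0.14,0.14,0.14,0.12,0,0,0,0,0,0,0,0,0], claw=[1,1,1,1,1,1,0.3,0.3,0.3,0.3,0.3,0.3,0.1,0.1])

```text
clock: 26.4
tcp_pos: [0.501, 0.2011, 0.1549]
eef_rot: [-3.126, -0.279, -0.013]
contact_force: [0.1, 0.3, 0.3]
grip_width: 0.902
```

```bash
python3 -c "
from h import *
report('w12');skew('w12')"
```

```text
26.4 [0.501  0.2011 0.1549] toolx deg 10.2 [ 0.67  0.26 -0.08  0.   -1.22  1.08] [0.1 0.3 0.3] 0.902
blank 6988 ((582.7650756835938, 222.72824096679688), (113.85843658447266, 82.76473999023438), 14.473350524902344) e [0.5653 0.6624] l [0.0465 0.092 ] z 0.0522
fence 3399 ((629.8312377929688, 233.36489868164062), (37.6927604675293, 109.9910888671875), 14.378731727600098) e [0.6647 0.6861]
rail 1985 l [0.096  0.1134]
knob 983 ((496.9013671875, 198.22735595703125), (48.13982009887695, 13.941607475280762), 9.761743545532227) z 0.0865
cam disc 1592 e [0.5058 0.5533] l [0.0283 0.0752]
side slopes deg [np.float64(-2.77), np.float64(-2.75)] mid l 0.0691
```

>>> send_rows(translation=[[0,0,0],[0.66,-0.015,0],[0.66,-0.015,0],[0.66,-0.015,0],[0.66,-0.015,0],[0,0,0.6],[0,0,0.6],[0,0,0.6],[0,0,0.6],[0,0,0.6],[0,0,0.6],[0,0,0.4],[0,0,0.1],[0,0,0],[0,0,0],[0,0,0],[0,0,0],[0,0,0],[0,0,0],[0,0,0]], yaw=[-0.1,0,0,0,0,0,0,0,0,0,0,0,0,0,0,0,0,0,0,0], claw=[0.1,0.1,0.1,0.1,0.1,0.1,0.1,0.1,0.1,0.1,0.1,0.1,0.1,0.1,1,1,1,1,1,1])

```text
clock: 28.45
tcp_pos: [0.5755, 0.2221, 0.0281]
eef_rot: [-3.115, -0.401, -0.004]
contact_force: [-1.0, -0.2, 5.4]
grip_width: 0.513
```

>>> send_rows(translation=[[0,0,-0.15],[0,0,0],[0,0,0]], yaw=[0,0,0], claw=[1,1,1])

```text
clock: 28.75
tcp_pos: [0.5745, 0.2216, 0.0309]
eef_rot: [3.116, 0.4, -0.001]
contact_force: [-0.2, -0.1, -1.6]
grip_width: 0.518
```

```bash
sed -i 's/(P\[:,2\]>.049)&(P\[:,2\]<.056)/(P[:,2]>.049)\&(P[:,2]<.062)/' h.py; python3 -c "
from h import *
report('w13');skew('w13')
s,R,t=pose();e,l=fr(14.7);print(t[:2]@e,t[:2]@l)"
```

```text
28.75 [0.5745 0.2216 0.0309] toolx deg 14.63 [ 0.62  0.51 -0.04 -0.   -1.02  1.2 ] [-0.2 -0.1 -1.6] 0.518
blank 17736 ((586.0579833984375, 222.46090698242188), (108.04353332519531, 80.3136978149414), 16.99129867553711) e [0.5738 0.6631] l [0.04  0.095] z 0.055
fence 13049 ((635.498291015625, 234.7601776123047), (25.633777618408203, 109.58272552490234), 14.719642639160156) e [0.6624 0.6868]
rail 2868 l [0.091  0.1134]
cam disc 28 e [0.5489 0.5522] l [0.0372 0.043 ]
side slopes deg [np.float64(-2.09), np.float64(-1.98)] mid l 0.0673
0.6118704706013984 0.06850247574620674
```

View pics/w13.png

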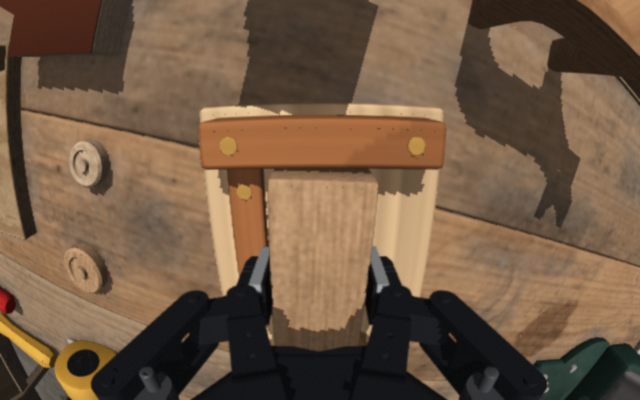

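Free of the board, the blank is still about 2° clockwise in the grip. I'll turn it 3° CCW, shift it to the rail and fence, and set it down.

>>> send_rows(translation=[[0,0,0],[0.05,-0.07,0],[0,-0.07,0],[0,0,0.05],[0,0,0.05],[0,0,0.02],[0,0,0],[0,0,0]], yaw=[-0.07,0,0,0,0,0,0,0], claw=[1,1,1,1,1,1,1,1])

```text
clock: 29.6
tcp_pos: [0.5749, 0.2262, 0.0281]
eef_rot: [-3.104, -0.486, -0.001]
contact_force: [-2.7, 0.1, 3.9]
grip_width: 0.516
```

```bash
python3 -c "
from h import *
report('w14');skew('w14')
s,R,t=pose();e,l=fr(14.7);print(t[:2]@e,t[:2]@l)"
```

```text
29.6 [0.5749 0.2262 0.0281] toolx deg 17.78 [ 0.63  0.52 -0.04 -0.   -1.02  1.25] [-2.7  0.1  3.9] 0.516
blank 17730 ((586.0485229492188, 228.19898986816406), (106.59254455566406, 71.15255737304688), 13.399133682250977) e [0.5752 0.6644] l [0.0449 0.1001] z 0.0522
fence 13304 ((635.2228393554688, 234.8671875), (26.146610260009766, 109.7054443359375), 14.812738418579102) e [0.6641 0.6868]
rail 2359 l [0.0878 0.1135]
side slopes deg [np.float64(0.43), np.float64(1.17)] mid l 0.0719
0.6134564596429566 0.07297212516591034
```

>>> send_rows(translation=[[0,0,0],[0,0,0],[0,0,0],[0,0,0],[0,0,-0.3],[0,0,-0.7],[0,0,-0.9],[0,0,-0.9],[0,0,-0.8],[0,0,0],[-0.68,0.115,0],[-0.68,0.115,0],[-0.68,0.115,0],[-0.68,0.115,0],[0,0,0],[0,0,0]], yaw=[0,0,0,0,0,0,0,0,0,0.177,0,0,0,0,0,0], claw=[0.3,0.3,0.3,0.3,0.3,0.3,0.3,0.3,0.3,0.3,0.3,0.3,0.3,0.3,0.3,0.3])

```text
clock: 31.25
tcp_pos: [0.4971, 0.1988, 0.1366]
eef_rot: [-3.129, -0.269, -0.002]
contact_force: [0.1, -0.0, -0.3]
grip_width: 0.697
```

```bash
python3 -c "
from h import *
report('w15');skew('w15')"
```

```text
31.25 [0.4971 0.1988 0.1366] toolx deg 9.84 [ 0.67  0.27 -0.11  0.   -1.18  1.07] [ 0.1 -0.  -0.3] 0.697
blank 8170 ((584.8247680664062, 219.70594787597656), (114.39541625976562, 75.57673645019531), 16.216489791870117) e [0.5659 0.6631] l [0.0499 0.0938] z 0.0522
fence 3782 ((627.92529296875, 232.41001892089844), (41.13657760620117, 110.44245147705078), 14.816198348999023) e [0.6647 0.6859]
rail 1991 l [0.098  0.1136]
knob 1173 ((497.0064697265625, 198.16819763183594), (48.12172317504883, 13.695717811584473), 9.974066734313965) z 0.0865
cam disc 1805 e [0.506  0.5532] l [0.0283 0.0731]
side slopes deg [np.float64(0.77), np.float64(0.88)] mid l 0.0719
```

View pics/w15.png

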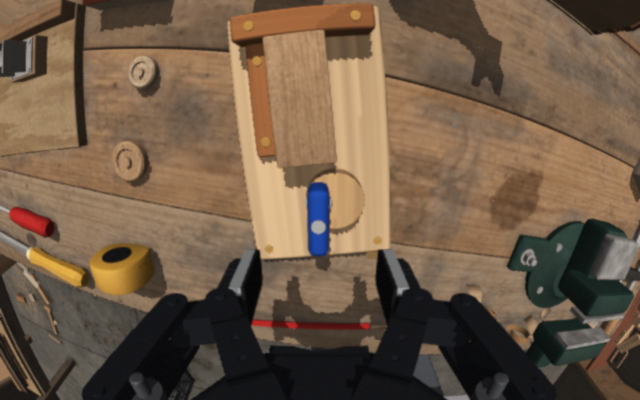

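The view shows the blank along the rail and at the fence, with the knob at (318,218) aligned with the tool. Grip and turn 45°.

>>> send_rows(translation=[[0,0.02,0.5],[0,0,0.5],[0,0,0.5],[0,0,0.5],[0,0,0.3],[0,0,0.2],[0,0,0],[0,0,0],[0,0,0],[0,0,0],[0,0,0],[0,0,0],[0,0,0]], yaw=[0,0,0,0,0,0,0,0,0,0,0,0,0], claw=[0.3,0.3,0.3,0.3,0.3,0.3,0.3,1,1,1,1,1,1])

```text
clock: 32.6
tcp_pos: [0.4972, 0.1991, 0.0614]
eef_rot: [-3.128, -0.269, -0.002]
contact_force: [-3.2, 4.2, 4.7]
grip_width: 0.164
```

>>> send_rows(translation=[[0,0,0],[0,0,0],[0,0,0],[0,0,0],[0,0,0],[0,0,0],[0,0,0],[0,0,0],[0,0,0],[0,0,0]], yaw=[-0.1,-0.1,-0.1,-0.1,-0.1,-0.1,-0.1,-0.1,-0.1,0], claw=[1,1,1,1,1,1,1,1,1,1])

```text
clock: 33.6
tcp_pos: [0.4965, 0.2002, 0.0614]
eef_rot: [-2.839, -1.338, -0.003]
contact_force: [-6.6, 8.6, 5.7]
grip_width: 0.16
```

```bash
python3 -c "
from h import *
s,R,t=pose();print(s['torque'])
report('w16');skew('w16')"
```

```text
[2.90886938 2.36510278 0.10388294]
33.6 [0.4965 0.2002 0.0614] toolx deg 50.45 [ 0.67  0.34 -0.23 -0.   -1.    1.78] [-6.6  8.6  5.7] 0.16
blank 15978 ((584.09619140625, 214.55252075195312), (109.96939086914062, 71.11177062988281), 15.43227481842041) e [0.5659 0.6627] l [0.0504 0.0943] z 0.0522
fence 5098 ((633.963623046875, 233.41522216796875), (39.09838104248047, 106.5846939086914), 28.310626983642578) e [0.6545 0.6857]
rail 4666 l [0.096  0.1135]
knob 2311 ((497.0799255371094, 198.96463012695312), (48.20941925048828, 14.397469520568848), 51.26103591918945) z 0.0864
cam disc 2651 e [0.5319 0.5616] l [0.0312 0.0792]
side slopes deg [np.float64(0.61), np.float64(0.73)] mid l 0.0725
```

Square still; not yet tight. Continuing.

>>> send_rows(translation=[[0,0,0],[0,0,0],[0,0,0],[0,0,0]], yaw=[-0.09,-0.09,-0.09,0], claw=[1,1,1,1])

```text
clock: 34.05
tcp_pos: [0.4961, 0.2004, 0.0614]
eef_rot: [-2.682, -1.628, -0.003]
contact_force: [-8.9, 9.0, 7.5]
grip_width: 0.163
```

```bash
python3 -c "
from h import *
s,R,t=pose();print(s['torque'])
report('w17');skew('w17')"
```

```text
[ 3.2044923   2.92845155 -0.3941781 ]
34.05 [0.4961 0.2004 0.0614] toolx deg 62.51 [ 0.67  0.34 -0.23 -0.   -1.    1.99] [-8.9  9.   7.5] 0.163
blank 14751 ((580.6343994140625, 233.586181640625), (113.7341537475586, 58.01262664794922), 15.914745330810547) e [0.566  0.6629] l [0.0512 0.0951] z 0.0522
fence 5345 ((627.6893920898438, 232.7621307373047), (41.55590057373047, 110.0994644165039), 15.390572547912598) e [0.6527 0.6857]
rail 4621 l [0.0962 0.1137]
knob 2317 ((496.8544921875, 199.05355834960938), (48.24144744873047, 14.802131652832031), 62.817283630371094) z 0.0864
cam disc 2643 e [0.5289 0.566 ] l [0.0334 0.0948]
side slopes deg [np.float64(-0.12), np.float64(-0.06)] mid l 0.0733
```

>>> send_rows(translation=[[0,0,0],[0,0,0],[0,0,0],[0,0,0]], yaw=[-0.06,-0.06,-0.06,0], claw=[1,1,1,1])

```text
clock: 34.5
tcp_pos: [0.4961, 0.2009, 0.0615]
eef_rot: [-2.563, -1.808, -0.005]
contact_force: [-9.7, 10.9, 8.1]
grip_width: 0.164
```

```bash
python3 -c "
from h import *
s,R,t=pose();print(s['torque'])
report('w18');skew('w18')"
```

```text
[ 3.79680293  3.19292332 -1.71155279]
34.5 [0.4961 0.2009 0.0615] toolx deg 70.39 [ 0.67  0.34 -0.23 -0.01 -1.    2.13] [-9.7 10.9  8.1] 0.164
blank 13826 ((578.1920166015625, 234.06663513183594), (108.28046417236328, 59.40315628051758), 14.707731246948242) e [0.5659 0.6629] l [0.0514 0.0954] z 0.0522
fence 4865 ((628.3909912109375, 233.02867126464844), (41.73652648925781, 109.51226043701172), 16.781055450439453) e [0.6517 0.6857]
rail 4511 l [0.0959 0.1137]
knob 2244 ((497.07550048828125, 199.3328399658203), (48.016998291015625, 15.242916107177734), 65.46448516845703) z 0.0864
cam disc 2534 e [0.5247 0.5672] l [0.0349 0.0953]
side slopes deg [np.float64(0.01), np.float64(-0.22)] mid l 0.0735
```

Jammed firmly (knob at about 1.3 rad, 1.7 N m at the wrist) with the blank square within 0.2°. Let go and rise.

>>> send_rows(translation=[[0,0,0],[0,0,0],[0,0,0],[0,0,0],[0,0,-0.3],[0,0,-0.6],[0,0,-0.9],[0,0,-0.9],[0,0,-0.9],[-0.5,0,-0.5],[-0.5,0,0],[0,0,0],[0,0,0],[0,0,0]], yaw=[0,0,0,0,0,0,0,0,0,0,0,0,0,0], claw=[0.3,0.3,0.3,0.3,0.3,0.3,0.3,0.3,0.3,0.3,0.3,0.3,0.3,0.3])

```text
clock: 35.95
tcp_pos: [0.4867, 0.1696, 0.1828]
eef_rot: [-2.565, -1.814, 0.002]
contact_force: [0.1, -0.4, 0.4]
grip_width: 0.7
```

```bash
python3 -c "
from h import *
report('w19');skew('w19')
im,d=bot.grab_frame('scene');cv2.imwrite('pics/z_scene.png',im[:,:,::-1])
print([(np.round(x['location'],4).tolist(),round(x['p'],2)) for q in ['blank_dark','blank_pale'] for x in bot.place_of('scene',q)[:1]])"
```

```text
35.95 [0.4867 0.1696 0.1828] toolx deg 70.56 [ 0.64  0.21 -0.08 -0.   -1.29  2.16] [ 0.1 -0.4  0.4] 0.7
blank 5347 ((575.9669799804688, 225.86294555664062), (100.69482421875, 45.55551528930664), 15.015917778015137) e [0.5657 0.663 ] l [0.0506 0.0945] z 0.0522
fence 2268 ((627.6466674804688, 232.8679656982422), (41.11397171020508, 109.57257843017578), 15.573104858398438) e [0.6644 0.6857]
rail 1741 l [0.0959 0.1137]
knob 891 ((496.45208740234375, 198.99215698242188), (47.620094299316406, 13.915350914001465), 63.622257232666016) z 0.0865
cam disc 1342 e [0.5216 0.5643] l [0.0332 0.0786]
side slopes deg [np.float64(0.51), np.float64(0.62)] mid l 0.0726
[([0.5802, 0.2251, 0.0189], 0.61), ([0.6252, -0.2739, -0.0027], 0.59)]
```

View pics/w19.png

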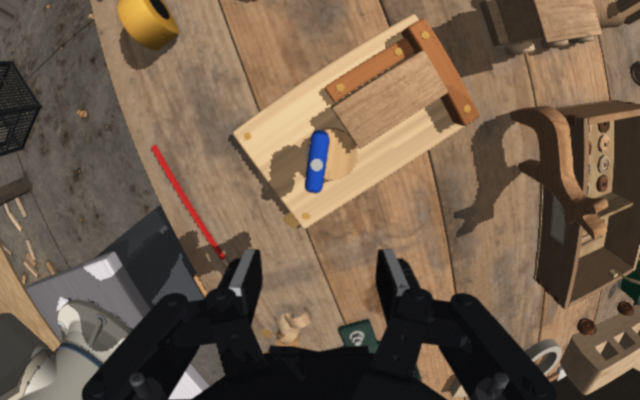

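The final view shows the lobe bearing on the blank's near end at (340,125), the far end on the fence (445,80), the left side along the rail, and the gripper clear. Handing in.

```bash
python3 -c "
from rig import bot
print(bot.sign_off(), bot.get_state()['clock'])"
```

```text
the job is handed in; nothing more can be done
the job is handed in; nothing more can be done
```

The dark blank is clamped flat on the board between cam and fence, beside the side rail. I let go of the knob, moved the gripper clear and handed the job in at about 36 s. I could not measure the clamping force after letting go.

**First clamping:** it jammed with the blank about 4–5° skewed. I backed the cam off and squared the blank, but the cam had not been opened far enough and it stayed 3° off. I opened the cam further, squared the blank again against fence and rail, and re-clamped.

**Last checks:**

| Check | Result |
|---|---|
| Blank angle to the seat's x axis | about 0.5° |
| Blank position from the seat point | about 1–2 mm off in x, about +7 mm in y |
| Blank top height | 52 mm, so flat on the board |
| Cam angle after release | about 1.29 rad (expected jam about 1.2) |
| Pale blank | within 3 mm of its first position, inside the measuring error |
| Gripper | open, about 10 cm above the knob |

**Clamping force:** I infer it from three things:
- The wrist moment reached 1.7 N m as the cam jammed.
- The knob sprang back only about 2° when released.
- From its angle, the lobe's rim should overlap the blank's end slightly, though the depth reading of the rim fell about 1 mm short, as it also did in earlier views.

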